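# Swing the feed trough into line under the hopper

## Task

Take the long feed trough with the side lug out of the grey draining tray and set it flat on the deck of the vibratory feeder, the corner between its lug and its wall snug against the pivot post and its tail out over the front of the deck, well clear of the hopper. Then swing the tail in under the hopper, the corner staying on the post, until the trough lies fully home against the tail stop, and leave it there. Do not knock the hopper, and leave the other parts, jars and brush where they are.

Things in the scene. Friction and masses are not known exactly. Their poses are not given: they have to be found in the camera images.
- trough_mid (a point): Centre of the long feed trough (half-way along, across and up): open-topped U-channel of plain sheet steel, 205 mm long, 40 wide, 24 high, walls and floor 3 mm, about 0.26 kg. x: lengthwise to the nose (open end; the tail end has a wall); y: across, to the side with the lug; z: up. 12 mm above its flat underside. It starts upright in either long lane of the tray.
- trough_lug (a point): Centre of the trough's lug, a steel block 10 mm thick (along x), 24 mm high, sticking out 20 mm from the +y wall, 66.5 mm towards the nose and 30 mm sideways from the trough's centre. The corner meant is the one between its nose-side face and the wall. Axes as the trough's.
- trough_corner (a point): Where the post's axis lies, at the trough's underside, when the corner is snug on the post: 77.5 mm towards the nose and 26 mm to the lug side of the trough's centre, so 6 mm off both the wall and the lug's nose-side face (post radius 6 mm), which then both touch the post. Axes as the trough's.
- post (a point): Axis of the feeder's fixed upright pivot post (steel, 12 mm diameter, 42 mm tall) at deck level, 50 mm above the bench. Axes of the feeder: x along the feed line to the suction inlet, +y to its front (facing the robot), z up. In the finished position the trough's axes are parallel to these, its nose 25 mm past the post and its centre line 26 mm behind the post's axis.
- feeder: The fixed feeder; origin under the post at bench level, axes as post. Flat metal deck 50 mm high from x = -200 to 20 and y = -120 to 160 mm; the trough slides on it with plain metal friction and only the push itself keeps its corner on the post. Past the deck, a steel inlet funnel 42 mm high (x 24 to 84) and a white suction housing 160 mm high (x 100 to 220, y -110 to 30).
- stop (a point): Foot of the front face of the tail stop, a rubber-faced steel block fixed on the deck, 30 mm wide and 26 high, 158 mm from the post along -x and 46 mm behind it. Its face looks to the front (+y); the trough's back wall (without lug) rests on it when home. Axes as post.
- hopper: Fixed steel hopper over the feed line; origin at the centre of its outlet, 86 mm above the bench (12 mm over the trough's rim), 115 mm from the post along -x, 26 mm behind it. 31 mm across up to 14 mm above the outlet, widening to 100 mm (105 at its ring) at 55 mm, ending 112 mm above it. Its column, 260 mm tall, stands 76 mm behind it. An upright tool has no room in front of the line there.
- tray: Fixed grey plastic draining tray, 350 x 270 x 28 mm, walls and floor 5 mm; origin at the centre of its underside, x along its length. The two troughs lie lengthwise in it, noses to +x, about 63 mm either side of its middle line.
- short_mid (a point): Centre of the short trough, not wanted: the same channel, 40 mm wide and 24 high, but 140 mm long and without a lug; in the tray's other lane, to be left there.
- sieve_cup: Small open steel cup, 44 mm across, 35 high, in the tray at the tail end; origin at the centre of its foot. Bystander.
- cap: Black plastic cap, 38 mm across, 14 thick, in the tray at the tail end; origin at the centre of its underside. Bystander.
- scoop: Slim steel scoop spatula, 155 mm long, 18 wide, lying across the nose end of the tray. Bystander.
- collar: Plain steel collar, 30 mm across, 10 high, between the troughs; origin at the centre of its underside. Bystander.
- jar_a: Clear lidded sample jar on the bench beside the feeder, 54 mm across, 75 high; origin at the centre of its foot. Bystander.
- jar_b: A second, like sample jar near it. Bystander.
- brush: Wooden brush, 170 mm long, lying on the bench between robot and feeder. Bystander.
Not all that is in view belongs to the job. Leave any green or orange look-alike of the part that bears trough_mid alone.

How it is judged:
On the way, in this order (a step that is already met when the one before it is completed fails the run):
1. the trough lies flat on the deck, its corner on the post, its tail well out to the front (more than 35 degrees from the feed line) (distance between trough_corner and post below 0.01 m and angle between trough_mid's own z axis and vertical below 0.06 rad and angle between the x axis of trough_mid and the x axis of post, either way round above 0.6 rad), for 0.2 s.
2. the tail is on its way in (less than 26 degrees, more than 6 degrees to go), the corner still on the post (distance between trough_corner and post below 0.015 m and angle between the x axis of trough_mid and the x axis of post, either way round between 0.1 and 0.45 rad), for 0.05 s.
At the end, for the whole second after the job is handed in: The long trough lies flat on the deck, its corner within 6 mm of snug on the pivot post, in line with the feed line within 2.5 degrees, tail at the stop under the hopper (distance between trough_corner and post below 0.006 m and angle between the x axis of trough_mid and the x axis of post, either way round below 0.045 rad and x of trough_mid in the frame of post below 0 m and angle between trough_mid's own z axis and vertical below 0.04 rad); the robot touches nothing.
It fails at once if the hopper is knocked (more than 10 N) (contact force between hopper and anything else above 10 N).
It fails at once if another part in the tray is moved out of its place by more than 50 mm (distance of any of short_mid, sieve_cup, cap, scoop, collar from where it was at the start of the episode above 0.05 m).
It fails at once if a jar or the brush is moved by more than 30 mm (distance of any of jar_a, jar_b, brush from where it was at the start of the episode above 0.03 m).
It also fails if it takes over 58 s, if anything falls off the work surface, if the arm or the gripper's body presses on something with over 40 N, if the wrist force passes 120 N, or if a joint passes its speed limit or range.

## Robot

A 6-joint arm with a two-finger parallel gripper is mounted at the origin on the work surface. World frame = base frame: x ahead of the robot, y to its left, z up, the work surface at z = 0. Lengths are in m, angles in rad, forces in N, time in s.
With the tool pointing down it reaches from about 0.35 to 0.775 m from the base axis. Payload 7.3 kg.
Tool frame: the origin (TCP) lies where the fingers leave the gripper's body, on its centre line; the fingertips stand 66 mm ahead of it and the grasp point (between the pads) lies 47 mm ahead of it (robot.tips_ahead is the distance from the TCP to the fingertips, in m); z points along the fingers, y is the line along which they close (so a half turn about z gives the same grasp; the last joint's range is limited). The gripper opens to 92 mm and grips with 3 to 60 N. Pads are 19 mm wide; open, the fingers measure 130 mm over their backs; the gripper's body (75 mm by 190 mm) begins 47 mm behind the grasp point.
Start: joints at [-1.335, 0.342, 1.524, -0, 1.275, -0.146], TCP at [0.196, -0.487, 0.292] pointing down, gripper open.
Joint ranges: [-2.53, 2.53], [-0.77, 2.02], [0.04, 2.7], [-1, 4.14], [0.28, 2.66], [-3.11, 3.11]. Speed limits (rad/s): [2.57, 2.57, 3.14, 3.14, 3.14, 3.14].

## Interface

Orientations are given as [roll, pitch, yaw] about the fixed x, y, z axes, in that order (R = Rz(yaw) Ry(pitch) Rx(roll)).
In Python, from cell import robot gives the robot as it stands.
- The arm moves only by the shell command python3 -m inch 'ROWS' [FORCE]. ROWS is a JSON object of lists of equal length, an entry for each row: "travel": the shift along the tool's x, y, z in mm, a list of three; "turn": the turn about the tool's z in units of 5 degrees (1.0 is 5 degrees); "claw": the closure, from -1 (fully open) to 1 (shut). A call has 1 to 12 rows; each row is the pose to reach, as a shift and turn from the pose commanded when the call began, along the tool's axes at that moment; what a row does not reach only later rows make up. A row lasts 1/10 s, in which the tool goes at most 50 mm and 8.59 degrees, less where a joint would pass 70% of its speed; a pose out of reach is approached as far as the arm can. A call with a gripper value outside its range is refused whole. The fingers move at their own pace and stop on an object; FORCE is the grip in N (left out, the last holds). Time passes only in rows, so rows that repeat a pose let the fingers close. It gives the time, the measured TCP pose, the force, the opening and the grip force at its end, in the units of the state.
- robot.observe(): the state, without advancing time (a new reading comes with each control period).
- robot.read_camera(name): name is "side" or "top" or "wrist"; returns a dict with "pixels" (400x640x3 uint8, red, green, blue), "fx", "fy", "cx", "cy" (pixels), "cam_to_world" (4x4, takes a point from camera to world coordinates). Camera axes: x right, y down, z forward; pixel columns grow to the right and rows downward; lengths in m; the calibration is good to about 2 mm. A picture is of the moment at which its call begins. There is no depth.
- robot.hand_in(): hands the job in; it is judged then, once.
The state is a dict: "time": time; "qpos": joint angles; "qvel": joint speeds; "joint_efforts": joint torques, N m; "tool_pos": TCP position; "tool_rot": TCP orientation; "contact_force": force on the tool from outside, world axes, zero at the start; "torque": the same for the moment, N m; "opening": finger opening in m; "grip_force": force on a finger pad.
Only numpy, scipy, OpenCV 4.12 (cv2) and the standard library are available. Lean on these libraries where they do the work, as an engineer would, in place of code of your own. Each camera call takes 0.05 s, during which the arm holds its last target. There are 200 camera calls.

## Working session

There is one attempt and no reset: what is moved stays moved. The work goes in short steps, Python scripts to look and compute and a shell command to move; the robot and the scene stay as the last step left them, time stands still between calls to the robot, and variables do not carry over. Pictures are saved under pics/ and viewed, at most 10 in all, crops included, and the job is handed in when it is done.

```bash
mkdir -p pics; ls
python3 - <<'E'
from cell import robot
import cv2,numpy as np
for n in("top","side"):
    c=robot.read_camera(n); cv2.imwrite(f"pics/{n}0.png",c["pixels"][:,:,::-1]); print(n,c["fx"],c["fy"],c["cx"],c["cy"]);print(np.round(c["cam_to_world"],4).tolist())
s=robot.observe();print(s)
E
```

```text
pics
top 491.4515216801476 491.4515216801476 320.9889065993621 205.7324554523554
[[-0.0011, -0.989, 0.148, 0.2683], [-0.9998, 0.0042, 0.0201, -0.1869], [-0.0205, -0.1479, -0.9888, 1.5308], [0.0, 0.0, 0.0, 1.0]]
side 379.38447655263474 379.38447655263474 318.18677873909706 198.24996253142461
[[0.9531, -0.222, 0.2057, 0.2439], [-0.3026, -0.7093, 0.6366, -0.8183], [0.0046, -0.669, -0.7432, 0.8522], [0.0, 0.0, 0.0, 1.0]]
{'time': 0.1, 'qpos': array([-1.33498926e+00,  3.42623434e-01,  1.52487134e+00, -4.42349002e-05,
        1.27539746e+00, -1.45968842e-01]), 'qvel': array([ 0.00013259, -0.00315494, -0.00237836, -0.00095057,  0.00134837,
       -0.00018289]), 'joint_efforts': array([ 1.56935519e-03, -4.32004344e+01, -2.44693798e+01,  7.19295605e-02,
        5.25985903e-02, -5.16290925e-05]), 'tool_pos': array([ 0.195564  , -0.4869398 ,  0.29164728]), 'tool_rot': array([-3.14030074e+00, -1.47173319e-04,  3.81788719e-01]), 'contact_force': array([ 0.50539478, -0.75473818, -0.43795661]), 'torque': array([-0.07458046,  0.04557658, -0.00385092]), 'grip_force': 0.0, 'opening': 0.0919873254967795}
```

View pics/top0.png

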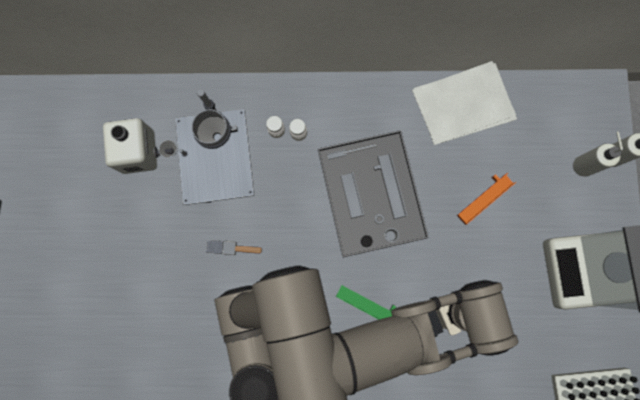

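View pics/side0.png

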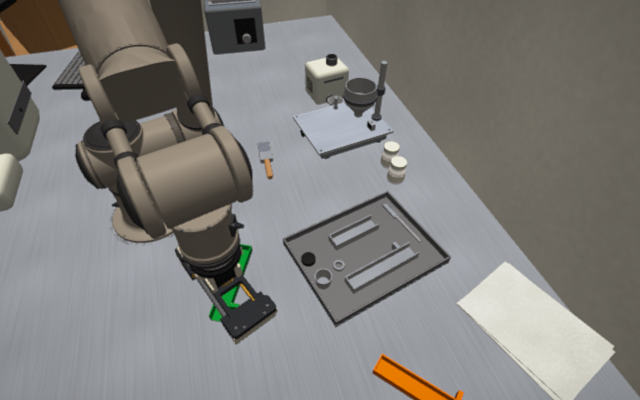

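Top view: the candidates are the grey long trough in the tray at (391,186) with its lug at (378,168), the short trough at (352,195) with no lug, and the green (365,303) and orange (486,198) look-alikes. I choose the grey one with the lug. The feeder is at (215,155), with its post near (184,153). The side view shows the long trough at (383,267) with its lug at (395,246).

Run:
```python
import cv2,numpy as np
a=cv2.imread("pics/top0.png")
A=cv2.resize(a[120:262,312:432],None,fx=4,fy=4,interpolation=cv2.INTER_CUBIC)
B=cv2.resize(a[100:212,150:262],None,fx=3.5,fy=3.5,interpolation=cv2.INTER_CUBIC)
C=np.zeros((568,800,3),np.uint8);C[:,:480]=0
C[:568,:400]=A[:, :400];C[:392,400:792]=B
cv2.imwrite("pics/crop1.png",C)
s=cv2.imread("pics/side0.png")
D=cv2.resize(s[60:170,285:415],None,fx=6,fy=5.4,interpolation=cv2.INTER_CUBIC)
D=cv2.resize(s[60:160,285:415],None,fx=6,fy=6,interpolation=cv2.INTER_CUBIC)
cv2.imwrite("pics/crop2.png",D)
```

```text
(no output)
```

View pics/crop1.png

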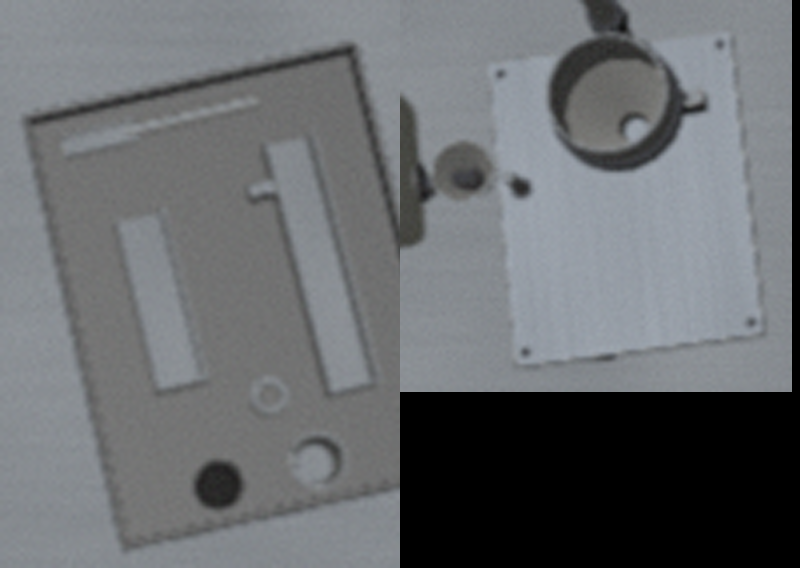

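View pics/crop2.png

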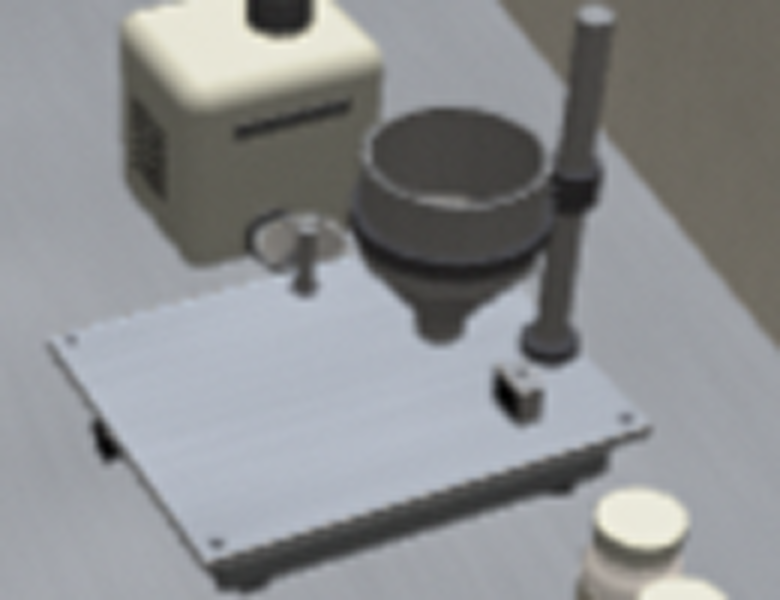

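The crops confirm the grey trough with its lug at crop (262,190), nose up. On the feeder, the post is at crop1 (520,187) and crop2 (304,290), the deck corners are clear, and the stop is at crop2 (517,392). Next I fit the poses.

```bash
cat > h.py <<'E'
import numpy as np
from cell import robot
from scipy.optimize import least_squares
K={"top":(491.4515,320.989,205.732,[[-0.0011,-0.989,0.148,0.2683],[-0.9998,0.0042,0.0201,-0.1869],[-0.0205,-0.1479,-0.9888,1.5308]]),
"side":(379.3845,318.187,198.25,[[0.9531,-0.222,0.2057,0.2439],[-0.3026,-0.7093,0.6366,-0.8183],[0.0046,-0.669,-0.7432,0.8522]])}
def calib(n):
    if n in K: f,cx,cy,T=K[n];return f,cx,cy,np.array(T)
def proj(cal,P):
    f,cx,cy,T=cal; q=(np.asarray(P)-T[:,3])@T[:,:3]
    return np.array([cx+f*q[...,0]/q[...,2],cy+f*q[...,1]/q[...,2]]).T
def back(cal,uv,z):
    f,cx,cy,T=cal; d=T[:,:3]@np.array([(uv[0]-cx)/f,(uv[1]-cy)/f,1]); return T[:,3]+d*(z-T[2,3])/d[2]
def world(p,L):  # p=x,y,yaw ; L local nx3
    L=np.asarray(L,float);c,s=np.cos(p[2]),np.sin(p[2])
    return np.c_[p[0]+c*L[:,0]-s*L[:,1],p[1]+s*L[:,0]+c*L[:,1],L[:,2]]
def fit(obs,p0): # obs: list (cal,localpt,uv)
    r=lambda p:np.concatenate([proj(c,world(p,[l])[0])-u for c,l,u in obs])
    s=least_squares(r,p0,loss="soft_l1");return s.x,r(s.x).reshape(-1,2)
E
python3 - <<'E'
from h import *
t,s=calib("top"),calib("side")
ct=lambda u,v:np.array([150+(u-400)/3.5,100+v/3.5])
cs=lambda u,v:np.array([285+u/6,60+v/6])
o=[(t,(.02,-.12,.05),ct(489,67)),(t,(-.2,-.12,.05),ct(733,35)),(t,(-.2,.16,.05),ct(763,332)),(t,(.02,.16,.05),ct(516,364)),
(s,(.02,.16,.05),cs(50,345)),(s,(-.2,.16,.05),cs(210,562)),(s,(-.2,-.12,.05),cs(648,430)),(s,(0,0,.05),cs(304,290)),(s,(0,0,.092),cs(306,224)),(t,(0,0,.05),ct(521,188))]
for oo in(o,o[:4],o[4:9]):
    p,r=fit(oo,[.6,.1,1.57]);print(p.round(4),np.degrees(p[2]).round(2));print(r.round(1).tolist())
cr=lambda u,v:np.array([312+u/4,120+v/4])
h=.1025;z=.029
o=[(t,(h,.02,z),cr(263,143)),(t,(h,-.02,z),cr(309,133)),(t,(-h,.02,z),cr(330,395)),(t,(-h,-.02,z),cr(376,383)),(t,(.0665,.04,z),cr(248,192))]
p,r=fit(o,[.5,-.3,0.2]);print(p.round(4),np.degrees(p[2]),r.round(1).tolist(),np.hypot(*p[:2]))
E
```

```text
[0.6572 0.2667 1.6981] 97.29
[[-0.0, -1.9], [-0.5, -1.8], [0.5, 0.2], [-0.1, 0.4], [-1.1, -1.0], [-1.5, 0.5], [0.5, -0.4], [-0.4, 0.1], [-0.3, 1.1], [0.4, -0.5]]
[0.6552 0.2665 1.6956] 97.15
[[0.1, -1.3], [-0.4, -1.0], [0.4, 1.0], [-0.2, 1.0]]
[0.6587 0.2671 1.7071] 97.81
[[-0.6, -0.9], [-0.4, 0.5], [1.1, -0.9], [0.0, -0.0], [0.1, 1.0]]
[ 0.5555 -0.376   0.2339] 13.403911306109679 [[-0.5, -0.0], [0.4, -0.5], [-0.5, 0.2], [0.6, 0.1], [-0.1, 0.1]] 0.6707914850459608
```

```bash
cat >> h.py <<'E'
from scipy.spatial.transform import Rotation as Ro
def go(x,y,z,yawdeg):
    s=robot.observe();R=Ro.from_euler("xyz",s["tool_rot"]).as_matrix()
    d=R.T@(np.array([x,y,z])-s["tool_pos"])*1000
    cur=np.degrees(s["tool_rot"][2]);t=-((yawdeg-cur+180)%360-180)/5
    print("travel",d.round(1),"turn",t.round(2),"now",s["tool_pos"].round(4),round(cur,2),"F",s["contact_force"].round(1),"op",s["opening"].round(4),"t",round(s["time"],2))
def wcal():
    c=robot.read_camera("wrist");return c["pixels"],(c["fx"],c["cx"],c["cy"],np.array(c["cam_to_world"])[:3])
E
python3 -c "
from h import *
go(.534,-.381,.22,13.4)"
```

```text
Traceback (most recent call last):
  File "h.py", line 24, in go
    print("travel",d.round(1),"turn",t.round(2),"now",s["tool_pos"].round(4),round(cur,2),"F",s["contact_force"].round(1),"op",s["opening"].round(4),"t",round(s["time"],2))
                                                                                                                               ^^^^^^^^^^^^^^^^^^
AttributeError: 'float' object has no attribute 'round'
```

```bash
sed -i 's/s\["opening"\].round(4)/round(s["opening"],4)/' h.py
python3 -c "
from h import *
go(.534,-.381,.22,13.4)"
```

```text
travel [353.5  27.9  71.7] turn 1.69 now [ 0.1956 -0.4869  0.2916] 21.87 F [ 0.5 -0.8 -0.4] op 0.092 t 0.1
```

```bash
python3 -m inch '{"travel":[[50,4,10],[100,8,20],[150,12,30],[200,16,40],[250,20,50],[300,24,61],[353,28,72],[353,28,72],[353,28,72],[353,28,72]],"turn":[0.3,0.6,0.9,1.2,1.5,1.7,1.7,1.7,1.7,1.7],"claw":[-0.3,-0.3,-0.3,-0.3,-0.3,-0.3,-0.3,-0.3,-0.3,-0.3]}' 40
python3 - <<'E'
from h import *
import cv2
im,c=wcal();cv2.imwrite("pics/w1.png",im[:,:,::-1]);print(c)
go(.534,-.381,.22,13.4)
E
```

```text
time: 1.1
tool_pos: [0.5328, -0.382, 0.22]
tool_rot: [-3.141, 0.001, 0.233]
contact_force: [-0.4, -0.2, 0.4]
opening: 0.0597
grip_force: 0.0
(358.3774224354391, 315.21288799709583, 203.5304260308016, array([[ 2.31866396e-01, -9.42875663e-01, -2.39214253e-01,
         5.96269904e-01],
       [-9.72747583e-01, -2.24831861e-01, -5.66813479e-02,
        -3.66645256e-01],
       [-3.39521999e-04,  2.45837586e-01, -9.69310975e-01,
         3.13804204e-01]]))
travel [ 1.9 -1.   0.5] turn -0.02 now [ 0.5324 -0.3825  0.2205] 13.31 F [ 0.6 -1.1  0.1] op 0.0597 t 1.15
```

View pics/w1.png

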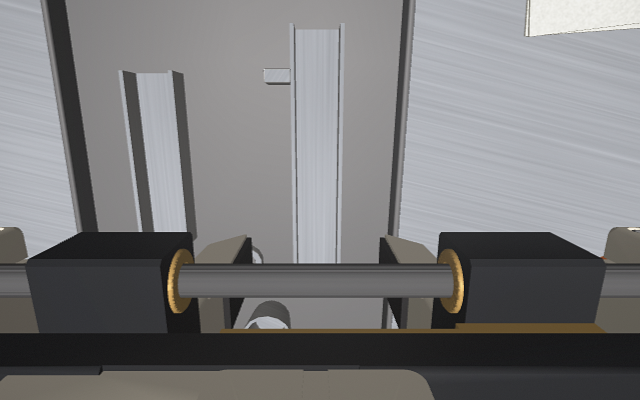

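The wrist view shows the long trough centred at columns 291–344, nose at row 24, lug top at (265,69), and the fingers straddling the trough.

Run:
```python
from h import *
f,cx,cy=358.377,315.213,203.53
T=np.array([[.231866,-.942876,-.239214,.59627],[-.972748,-.224832,-.056681,-.366645],[-.00034,.245838,-.969311,.313804]])
c=(f,cx,cy,T);z=.029
o=[(c,(.1025,.02,z),np.array([290.5,24])),(c,(.1025,-.02,z),np.array([344.,24])),(c,(.0715,.04,z),np.array([264,69.]))]
p,r=fit(o,[.55,-.37,.23]);print(p.round(4),np.degrees(p[2]),r.round(1).tolist())
# left edge point at row 262
for uv in((293,262),(341.5,262)): 
    q=back(c,uv,z);d=q[:2]-p[:2];print(np.array([np.cos(p[2])*d[0]+np.sin(p[2])*d[1],-np.sin(p[2])*d[0]+np.cos(p[2])*d[1]]).round(4))
g=world(p,[(-.022,0,0)])[0];print(g);go(g[0],g[1],.075,np.degrees(p[2]))
```

```text
[ 0.5577 -0.3773  0.2331] 13.353117001447151 [[-0.6, -0.1], [0.9, -0.0], [-0.1, 0.1]]
[-0.0839  0.0204]
[-0.0838 -0.0211]
[ 0.53630891 -0.38234044  0.        ]
travel [  3.9   0.8 145.5] turn -0.01 now [ 0.5324 -0.3825  0.2205] 13.31 F [ 0.6 -1.1  0.1] op 0.0597 t 1.15
```

```bash
python3 -m inch '{"travel":[[4,1,50],[4,1,90],[4,1,120],[4,1,144],[4,1,144],[4,1,144],[4,1,144],[4,1,144],[4,1,144],[4,1,144]],"turn":[0,0,0,0,0,0,0,0,0,0],"claw":[-0.3,-0.3,-0.3,-0.3,-0.3,-0.3,0.5,0.5,0.5,0.5]}' 45
python3 -m inch '{"travel":[[0,0,0],[0,0,0],[0,0,-20],[0,0,-60],[0,0,-110],[0,0,-145],[0,0,-145],[0,0,-145]],"turn":[0,0,0,0,0,0,0,0],"claw":[0.5,0.5,0.5,0.5,0.5,0.5,0.5,0.5]}' 45
python3 - <<'E'
from h import *
import cv2
im,c=wcal();cv2.imwrite("pics/w2.png",im[:,:,::-1])
np.save("w2.npy",np.r_[c[:3],c[3].ravel()])
go(.5,-.1,.22,17.3)
E
```

```text
time: 2.15
tool_pos: [0.5381, -0.382, 0.0777]
tool_rot: [3.14, -0.001, 0.234]
contact_force: [-1.9, 1.0, 6.7]
opening: 0.0394
grip_force: 45.0
time: 2.95
tool_pos: [0.5376, -0.3815, 0.2211]
tool_rot: [3.141, 0.0, 0.234]
contact_force: [0.1, -0.1, -3.7]
opening: 0.0397
grip_force: 45.0
travel [ 2.90e+01 -2.82e+02  1.00e-01] turn -0.78 now [ 0.5371 -0.381   0.2195] 13.39 F [-0.4  0.7 -3.5] op 0.0398 t 3.0
```

View pics/w2.png

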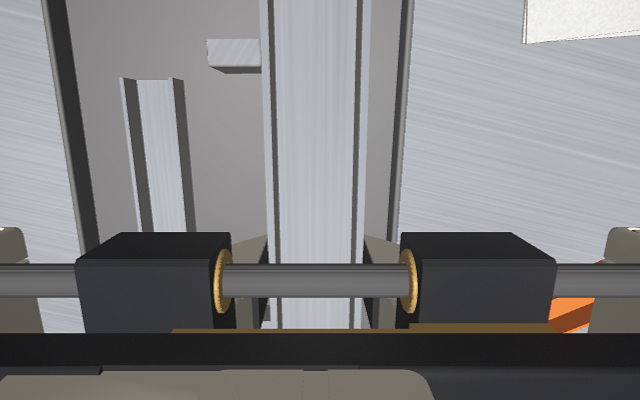

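The trough is held level and centred, with its lug top at (207..261, 39..66). I now measure its offset in the hand.

Run:
```python
from h import *
w=np.load("w2.npy");c=(*w[:3],w[3:].reshape(3,4))
s=robot.observe();t=s["tool_pos"];y=s["tool_rot"][2]
for dz in(-.05,-.048,-.046):
    z=t[2]+dz
    o=[(c,(.0715,.04,z),np.array([207,39.])),(c,(.0715,.02,z),np.array([261.,39])),(c,(.0615,.04,z),np.array([207,66.]))]
    p,r=fit(o,[.55,-.37,.23]);R=np.array([[np.cos(y),np.sin(y)],[-np.sin(y),np.cos(y)]])
    print(dz,(R@(p[:2]-t[:2])).round(4),np.degrees(p[2]-y),r.round(1).tolist())
```

```text
-0.05 [0.0204 0.0021] -1.323805246001306 [[-0.1, -1.0], [-0.8, 0.4], [1.2, 0.4]]
-0.048 [0.0201 0.0018] -1.459605255103024 [[-0.4, -1.2], [-0.3, 0.3], [0.9, 0.5]]
-0.046 [0.0197 0.0014] -1.496823210420565 [[-0.8, -1.4], [0.1, 0.2], [0.5, 0.8]]
```

```bash
cat >> h.py <<'E'
POST=np.array([.657,.267]);FY=97.3
def tgt(a,lx,ly,z,grip=(.098,.026)): # tool at trough angle a, corner offset (lx,ly) mm from post in trough frame
    th=np.radians(FY-a);R=np.array([[np.cos(th),-np.sin(th)],[np.sin(th),np.cos(th)]])
    p=POST+R@(np.array([lx,ly])/1000-np.array(grip));go(p[0],p[1],z,FY-a)
E
python3 -c "
from h import *
tgt(80,-90,-6,.22)"
```

```text
travel [  81.3 -557.9    0.7] turn -0.78 now [ 0.5371 -0.381   0.2195] 13.39 F [-0.4  0.7 -3.5] op 0.0398 t 3.0
```

```bash
python3 -m inch '{"travel":[[0,-30,0],[5,-75,0],[10,-120,0],[15,-165,0],[20,-210,0],[25,-255,0],[30,-300,0],[40,-345,0],[50,-390,0],[60,-435,0],[70,-480,0],[75,-520,0]],"turn":[0,-0.1,-0.2,-0.3,-0.4,-0.5,-0.6,-0.7,-0.8,-0.8,-0.8,-0.8],"claw":[0.5,0.5,0.5,0.5,0.5,0.5,0.5,0.5,0.5,0.5,0.5,0.5]}' 45
python3 -c "
from h import *
tgt(80,-90,-6,.14)"
```

```text
time: 4.2
tool_pos: [0.4891, 0.1436, 0.2189]
tool_rot: [-3.141, 0.004, 0.304]
contact_force: [0.5, 0.9, -3.8]
opening: 0.0397
grip_force: 45.0
travel [  9.4 -35.8  78.9] turn 0.02 now [0.4891 0.1436 0.2189] 17.41 F [ 0.5  0.9 -3.8] op 0.0397 t 4.2
```

```bash
python3 -m inch '{"travel":[[4,-20,0],[9,-36,20],[9,-36,50],[9,-36,79],[9,-36,79],[9,-36,79],[9,-36,79]],"turn":[0,0,0,0,0,0,0],"claw":[0.5,0.5,0.5,0.5,0.5,0.5,0.5]}' 45
python3 - <<'E'
from h import *
import cv2
im,c=wcal();cv2.imwrite("pics/w3.png",im[:,:,::-1])
np.save("w3.npy",np.r_[c[:3],c[3].ravel()])
print(proj(c,np.array([[*POST,.05],[*POST,.092]])))
tgt(80,-20,-6,.126)
E
```

```text
time: 4.9
tool_pos: [0.4888, 0.1785, 0.1429]
tool_rot: [3.141, -0.001, 0.303]
contact_force: [0.7, -0.2, -3.0]
opening: 0.0393
grip_force: 45.0
[[ 235.07140913 -183.39639774]
 [ 205.66185278 -292.49725453]]
travel [68.7 -2.4 17.4] turn 0.01 now [0.489  0.1785 0.1433] 17.36 F [ 0.1  0.4 -3.1] op 0.0396 t 4.95
```

View pics/w3.png

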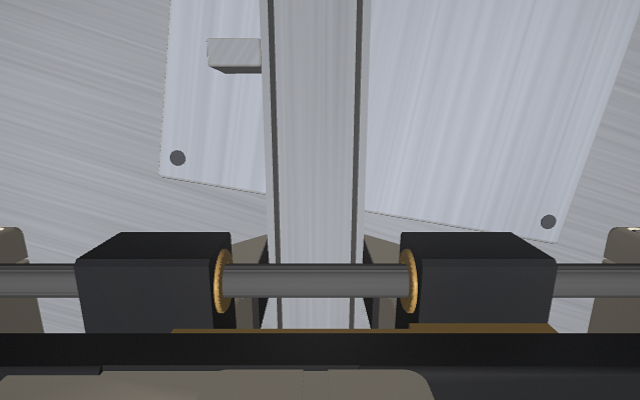

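The wrist view shows the deck's front corners at (161,176) and (556,242). I use them to check the feeder pose.

Run:
```python
from h import *
w=np.load("w3.npy");c=(*w[:3],w[3:].reshape(3,4))
o=[(c,(.02,.16,.05),np.array([161,176.])),(c,(-.2,.16,.05),np.array([556,242.]))]
p,r=fit(o,[.657,.267,1.698]);print(p.round(4),np.degrees(p[2]),r.round(1).tolist())
print(back(c,(161,176),.05),back(c,(556,242),.05), proj(c,world([.657,.267,np.radians(97.3)],[(.02,.16,.05),(-.2,.16,.05)])))
```

```text
[0.6571 0.2688 1.7047] 97.67359227072888 [[-1.9, -0.1], [2.5, 0.4]]
[0.49609378 0.26630821 0.05      ] [0.52497744 0.05064399 0.05      ] [[160.50008268 176.49300756]
 [558.80277067 245.25823545]]
```

```bash
sed -i 's/POST=.*/POST=np.array([.657,.268]);FY=97.5/' h.py
python3 -m inch '{"travel":[[0,-2,10],[20,-2,16],[45,-2,16],[60,-2,16],[70,-2,16],[80,-2,16],[80,-2,16],[80,-2,16]],"turn":[0,0,0,0,0,0,0,0],"claw":[0.5,0.5,0.5,0.5,0.5,0.5,0.5,0.5]}' 45
python3 - <<'E'
from h import *
import cv2
tgt(80,0,0,.122)
c=robot.read_camera("side");i=c["pixels"][60:160,285:415,::-1];cv2.imwrite("pics/s2.png",cv2.resize(i,None,fx=6,fy=6,interpolation=cv2.INTER_CUBIC))
E
```

```text
time: 5.75
tool_pos: [0.5636, 0.2043, 0.126]
tool_rot: [3.142, 0.001, 0.303]
contact_force: [-0.6, 0.7, -2.7]
opening: 0.0397
grip_force: 45.0
travel [10.2 -6.7  4. ] turn -0.03 now [0.5636 0.2043 0.126 ] 17.37 F [-0.6  0.7 -2.7] op 0.0397 t 5.75
```

View pics/s2.png

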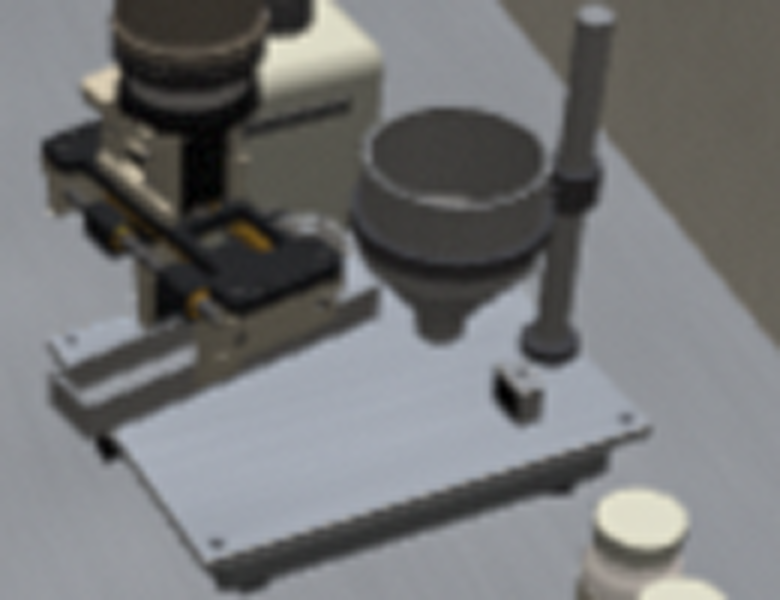

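The side view shows the trough low over the deck, tail over the front edge, gripper just clear of the hopper. I now feel for the post.

```bash
python3 -m inch '{"travel":[[6,0,2],[6,-3,3],[6,-5,3],[6,-7,3],[6,-8,3],[6,-8,3]],"turn":[0,0,0,0,0,0],"claw":[0.5,0.5,0.5,0.5,0.5,0.5]}' 45
python3 -m inch '{"travel":[[3,0,0],[5,0,0],[5,0,0]],"turn":[0,0,0],"claw":[0.5,0.5,0.5]}' 45
python3 -c "
from h import *
tgt(80,0,0,.122)"
```

```text
time: 6.4
tool_pos: [0.5673, 0.2136, 0.1232]
tool_rot: [3.141, 0.0, 0.303]
contact_force: [-0.1, -2.6, -2.5]
opening: 0.0395
grip_force: 45.0
time: 6.7
tool_pos: [0.5711, 0.2147, 0.1228]
tool_rot: [3.141, 0.004, 0.303]
contact_force: [-5.1, -4.8, -0.2]
opening: 0.0396
grip_force: 45.0
travel [-0.1  1.   0.8] turn -0.02 now [0.5711 0.2147 0.1228] 17.38 F [-5.1 -4.8 -0.2] op 0.0396 t 6.7
```

```bash
python3 -m inch '{"travel":[[0,0,1],[0,0,2],[0,0,2],[0,0,2]],"turn":[0,0,0,0],"claw":[0.5,0.5,0.5,0.5]}' 45
python3 -m inch '{"travel":[[0,0,0],[0,0,0],[0,0,0],[0,0,0],[0,0,0]],"turn":[0,0,0,0,0],"claw":[-0.1,-0.3,-0.3,-0.3,-0.3]}' 45
python3 - <<'E'
from h import *
tgt(80,0,0,.122)
E
```

```text
time: 7.1
tool_pos: [0.5711, 0.2147, 0.1226]
tool_rot: [3.141, 0.003, 0.303]
contact_force: [-9.0, -5.5, 11.1]
opening: 0.0396
grip_force: 45.0
time: 7.6
tool_pos: [0.5723, 0.2154, 0.1211]
tool_rot: [3.142, -0.0, 0.303]
contact_force: [0.2, 0.3, -0.2]
opening: 0.0598
grip_force: 0.0
travel [-1.4  1.3 -0.9] turn -0.02 now [0.5723 0.2154 0.1211] 17.38 F [ 0.2  0.3 -0.2] op 0.0598 t 7.6
```

```bash
cat >> h.py <<'E'
def push(a,gx,gy,z,rel=-45):
    th=np.radians(FY-a);R=np.array([[np.cos(th),-np.sin(th)],[np.sin(th),np.cos(th)]])
    p=POST+R@np.array([gx,gy])/1000;go(p[0],p[1],z,FY-a+rel)
E
python3 - <<'E'
from h import *
push(80,-155,30,.165); push(80,-155,30,.123)
E
```

```text
travel [-58.5 -54.5 -43.9] turn 8.98 now [0.5723 0.2154 0.1211] 17.38 F [ 0.2  0.3 -0.2] op 0.0598 t 7.6
travel [-58.5 -54.5  -1.9] turn 8.98 now [0.5723 0.2154 0.1211] 17.38 F [ 0.2  0.3 -0.2] op 0.0598 t 7.6
```

```bash
python3 -m inch '{"travel":[[0,0,-20],[0,0,-46],[-20,-5,-46],[-40,-25,-46],[-58,-54,-46],[-58,-54,-46],[-58,-54,-46],[-58,-54,-46],[-58,-54,-46],[-58,-54,-46],[-58,-54,-25],[-58,-54,-2]],"turn":[0,0,1.5,3,4.5,6,7.5,9,9,9,9,9],"claw":[-0.3,-0.3,0,0.5,1,1,1,1,1,1,1,1]}' 20
python3 - <<'E'
from h import *
import cv2
push(80,-155,15,.123)
im,c=wcal();cv2.imwrite("pics/w4.png",im[:,:,::-1])
E
```

```text
time: 8.8
tool_pos: [0.5013, 0.2497, 0.1235]
tool_rot: [-3.14, -0.002, -0.479]
contact_force: [0.3, -0.1, -1.0]
opening: 0.0002
grip_force: 0.0
travel [ 9.4 10.9  0.5] turn 0.01 now [0.5013 0.2497 0.1235] -27.45 F [ 0.3 -0.1 -1. ] op 0.0002 t 8.8
```

View pics/w4.png

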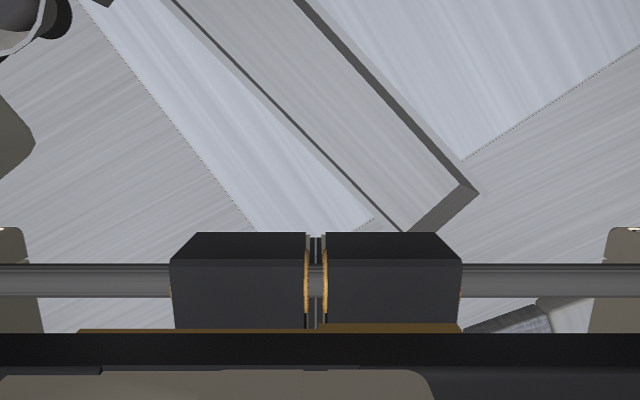

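The trough still lies at 45° in the view, as placed, with the closed fingers on its lug side. I now work out the arc.

Run:
```python
from h import *
for i,a in enumerate(range(80,46,-3)): push(a,-155+i*.3,12,.123)
```

```text
travel [13.  11.3 -3.8] turn 0.01 now [0.4992 0.2489 0.1192] -27.47 F [-2.1 -0.5 -2.2] op 0.0004 t 8.85
travel [18.7 17.1 -3.8] turn -0.59 now [0.4992 0.2489 0.1192] -27.47 F [-2.1 -0.5 -2.2] op 0.0004 t 8.85
travel [24.6 22.6 -3.8] turn -1.19 now [0.4992 0.2489 0.1192] -27.47 F [-2.1 -0.5 -2.2] op 0.0004 t 8.85
travel [30.8 27.8 -3.8] turn -1.79 now [0.4992 0.2489 0.1192] -27.47 F [-2.1 -0.5 -2.2] op 0.0004 t 8.85
travel [37.3 32.6 -3.8] turn -2.39 now [0.4992 0.2489 0.1192] -27.47 F [-2.1 -0.5 -2.2] op 0.0004 t 8.85
travel [44.  37.1 -3.8] turn -2.99 now [0.4992 0.2489 0.1192] -27.47 F [-2.1 -0.5 -2.2] op 0.0004 t 8.85
travel [50.9 41.2 -3.8] turn -3.59 now [0.4992 0.2489 0.1192] -27.47 F [-2.1 -0.5 -2.2] op 0.0004 t 8.85
travel [58.  45.  -3.8] turn -4.19 now [0.4992 0.2489 0.1192] -27.47 F [-2.1 -0.5 -2.2] op 0.0004 t 8.85
travel [65.2 48.4 -3.8] turn -4.79 now [0.4992 0.2489 0.1192] -27.47 F [-2.1 -0.5 -2.2] op 0.0004 t 8.85
travel [72.6 51.3 -3.8] turn -5.39 now [0.4992 0.2489 0.1192] -27.47 F [-2.1 -0.5 -2.2] op 0.0004 t 8.85
travel [80.2 53.9 -3.8] turn -5.99 now [0.4992 0.2489 0.1192] -27.47 F [-2.1 -0.5 -2.2] op 0.0004 t 8.85
travel [87.8 56.1 -3.9] turn -6.59 now [0.4992 0.2489 0.1192] -27.47 F [-2.1 -0.5 -2.2] op 0.0004 t 8.85
```

```bash
python3 -m inch '{"travel":[[7,6,-3],[13,11,-3],[19,17,-3],[25,23,-3],[31,28,-3],[37,33,-3],[44,37,-3],[51,41,-3],[58,45,-3],[65,48,-3],[65,48,-3]],"turn":[0,0,-0.6,-1.2,-1.8,-2.4,-3,-3.6,-4.2,-4.8,-4.8],"claw":[1,1,1,1,1,1,1,1,1,1,1]}' 20
python3 - <<'E'
from h import *
import cv2
push(56,-152.6,12,.123)
im,c=wcal();cv2.imwrite("pics/w5.png",im[:,:,::-1])
np.save("w5.npy",np.r_[c[:3],c[3].ravel()])
E
```

```text
time: 9.95
tool_pos: [0.5372, 0.1757, 0.1276]
tool_rot: [-3.141, -0.002, -0.064]
contact_force: [0.2, 0.5, 0.3]
opening: 0.0005
grip_force: 0.2
travel [-2.4 -0.1  4.6] turn -0.03 now [0.5372 0.1757 0.1276] -3.65 F [0.2 0.5 0.3] op 0.0005 t 9.95
```

View pics/w5.png

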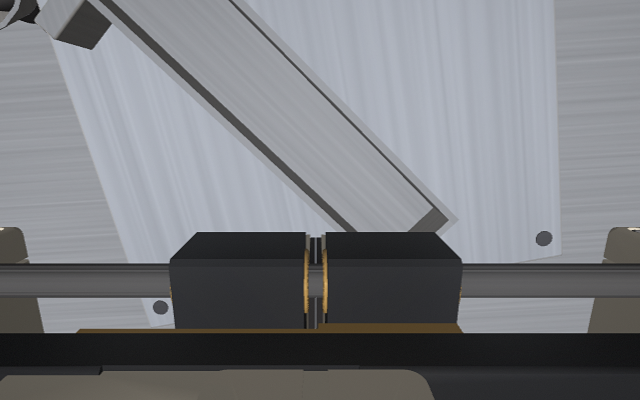

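The trough has swung in with the fingers still at its wall. Its tail back corner is at (457,219), the outer back edge runs to (248,0), and the post head is at (15,10).

```bash
cat >> h.py <<'E'
def fr(q,a=None):
    th=np.radians(FY);d=q[:2]-POST;return np.array([np.cos(th)*d[0]+np.sin(th)*d[1],-np.sin(th)*d[0]+np.cos(th)*d[1]])*1000
E
python3 - <<'E'
from h import *
w=np.load("w5.npy");c=(*w[:3],w[3:].reshape(3,4))
A=back(c,(457,219),.074);B=back(c,(248,0),.074);d=B-A;th=np.arctan2(d[1],d[0]);print("a",FY-np.degrees(th))
R=np.array([[np.cos(th),-np.sin(th)],[np.sin(th),np.cos(th)]])
k=A[:2]+R@np.array([.18,.046]);print("corner rel post mm (feeder)",fr(k))
for i,a in enumerate(range(56,19,-3)): push(a,-152+i*.3,12,.123)
E
```

```text
a 55.774739870459534
corner rel post mm (feeder) [-0.27977956 -1.21820625]
travel [-1.7 -0.   4.4] turn -0.05 now [0.5369 0.1761 0.1274] -3.73 F [-0.1  0.6 -0.7] op 0.0004 t 10.0
travel [3.8 5.6 4.5] turn -0.65 now [0.5369 0.1761 0.1274] -3.73 F [-0.1  0.6 -0.7] op 0.0004 t 10.0
travel [ 9.7 11.   4.5] turn -1.25 now [0.5369 0.1761 0.1274] -3.73 F [-0.1  0.6 -0.7] op 0.0004 t 10.0
travel [15.8 16.1  4.5] turn -1.85 now [0.5369 0.1761 0.1274] -3.73 F [-0.1  0.6 -0.7] op 0.0004 t 10.0
travel [22.1 20.8  4.5] turn -2.45 now [0.5369 0.1761 0.1274] -3.73 F [-0.1  0.6 -0.7] op 0.0004 t 10.0
travel [28.7 25.2  4.5] turn -3.05 now [0.5369 0.1761 0.1274] -3.73 F [-0.1  0.6 -0.7] op 0.0004 t 10.0
travel [35.5 29.2  4.5] turn -3.65 now [0.5369 0.1761 0.1274] -3.73 F [-0.1  0.6 -0.7] op 0.0004 t 10.0
travel [42.4 32.9  4.5] turn -4.25 now [0.5369 0.1761 0.1274] -3.73 F [-0.1  0.6 -0.7] op 0.0004 t 10.0
travel [49.5 36.1  4.5] turn -4.85 now [0.5369 0.1761 0.1274] -3.73 F [-0.1  0.6 -0.7] op 0.0004 t 10.0
travel [56.8 39.   4.6] turn -5.45 now [0.5369 0.1761 0.1274] -3.73 F [-0.1  0.6 -0.7] op 0.0004 t 10.0
travel [64.2 41.5  4.6] turn -6.05 now [0.5369 0.1761 0.1274] -3.73 F [-0.1  0.6 -0.7] op 0.0004 t 10.0
travel [71.7 43.6  4.6] turn -6.65 now [0.5369 0.1761 0.1274] -3.73 F [-0.1  0.6 -0.7] op 0.0004 t 10.0
travel [79.3 45.3  4.6] turn -7.25 now [0.5369 0.1761 0.1274] -3.73 F [-0.1  0.6 -0.7] op 0.0004 t 10.0
```

```bash
python3 -m inch '{"travel":[[0,0,4],[4,6,4],[10,11,4],[16,16,4],[22,21,4],[29,25,4],[36,29,4],[43,33,4],[50,36,4],[57,39,4],[57,39,4]],"turn":[0,-0.6,-1.2,-1.8,-2.4,-3,-3.6,-4.2,-4.8,-5.4,-5.4],"claw":[1,1,1,1,1,1,1,1,1,1,1]}' 20
python3 - <<'E'
from h import *
import cv2
push(29,-149,12,.123)
im,c=wcal();cv2.imwrite("pics/w6.png",im[:,:,::-1])
np.save("w6.npy",np.r_[c[:3],c[3].ravel()])
# expected trough corners in image if corner on post, a=29
for a in(29,):
    th=np.radians(FY-a)
    L=[(-.18,-.046,.074),(-.10,-.046,.074),(-.05,-.046,.074)]
    P=world([*POST,th],L);print(proj(c,P))
g=cv2.cvtColor(im,cv2.COLOR_RGB2GRAY)
seg=cv2.createLineSegmentDetector().detect(g[:230])[0][:,0]
for s in seg:
    if np.hypot(s[2]-s[0],s[3]-s[1])>60:
        A=back(c,s[:2],.074);B=back(c,s[2:],.074);t=np.degrees(np.arctan2(*(B-A)[1::-1]));print(s.round(0),"a",round((FY-t+90)%180-90,1),fr(A).round(0),fr(B).round(0))
E
```

```text
time: 11.1
tool_pos: [0.5909, 0.1341, 0.1221]
tool_rot: [3.141, -0.0, 0.408]
contact_force: [0.7, 0.3, -0.0]
opening: 0.0008
grip_force: 0.0
travel [ 0.2  0.4 -0.9] turn -0.03 now [0.5909 0.1341 0.1221] 23.35 F [ 0.7  0.3 -0. ] op 0.0008 t 11.1
[[468.39818078 226.92732605]
 [333.66647448  84.0467597 ]
 [234.47327291 -21.14585759]]
[248.  95. 305. 130.] a 14.9 [-80.  21.] [-104.   27.]
[508. 209. 447. 208.] a -14.9 [-192.   35.] [-168.   42.]
[279. 165. 208. 122.] a 15.2 [-98.  43.] [-67.  35.]
[208. 122. 132.  47.] a 30.0 [-67.  35.] [-35.  16.]
[405. 207. 308. 180.] a 0.1 [-151.   46.] [-110.   46.]
[635. 207. 567. 196.] a -6.3 [-242.   20.] [-213.   24.]
[374. 144. 272. 100.] a 6.6 [-131.   25.] [-89.  20.]
[272. 100. 207.  52.] a 20.1 [-89.  20.] [-62.  10.]
[347. 229. 278. 164.] a 28.3 [-132.   62.] [-97.  43.]
[305. 180. 357. 229.] a 28.1 [-109.   46.] [-136.   60.]
[509. 121. 569.  90.] a -44.7 [-179.    3.] [-196.  -14.]
[390. 164. 319. 144.] a 0.0 [-140.   31.] [-111.   31.]
[320. 145. 228.  89.] a 15.1 [-111.   31.] [-72.  21.]
[564.  92. 623.  41.] a -59.4 [-194.  -13.] [-208.  -35.]
[ 29.  17.  12. 224.] a 89.9 [ 3. 16.] [ 2. 98.]
[335. 228. 257. 155.] a 28.3 [-127.   63.] [-88.  42.]
```

Run:
```python
from h import *
for z in(.042,.092):print(z,proj(calib("side"),world([*POST,np.radians(FY)],[(.054,-.026,z)])),"disc seen 334.5,100.3",proj(calib("top"),world([*POST,np.radians(FY)],[(.054,-.026,z)])),"168,148")
push(28.5,-60,60,.225,0);push(28.5,18.5,-26,.225,0);push(28.5,18.5,-26,.124,0)
```

```text
0.042 [[334.7415523 100.7166361]] disc seen 334.5,100.3 [[167.55077536 148.19814434]] 168,148
0.092 [[335.24997086  88.90795133]] disc seen 334.5,100.3 [[162.13333003 143.85951459]] 168,148
travel [  29.1  -95.4 -102.9] turn -9.14 now [0.5905 0.1344 0.1221] 23.28 F [-1.5 -0.3 -0.1] op 0.0003 t 11.15
travel [ 145.4  -91.6 -102.9] turn -9.14 now [0.5905 0.1344 0.1221] 23.28 F [-1.5 -0.3 -0.1] op 0.0003 t 11.15
travel [145.4 -91.6  -1.9] turn -9.14 now [0.5905 0.1344 0.1221] 23.28 F [-1.5 -0.3 -0.1] op 0.0003 t 11.15
```

```bash
python3 -m inch '{"travel":[[-10,-10,0],[-12,-12,-30],[-12,-12,-70],[-12,-12,-104],[0,-50,-104],[29,-95,-104],[29,-95,-104],[29,-95,-104],[60,-95,-104],[100,-93,-104],[140,-92,-104],[145,-92,-104]],"turn":[0,0,0,0,-1.5,-3,-4.5,-6,-7.5,-9.1,-9.1,-9.1],"claw":[1,1,1,1,-0.17,-0.17,-0.17,-0.17,-0.17,-0.17,-0.17,-0.17]}' 20
python3 - <<'E'
from h import *
import cv2
push(28.5,18.5,-26,.124,0)
im,c=wcal();cv2.imwrite("pics/w7.png",im[:,:,::-1])
push(28.5,18.5,-26,.124,0)
# check trough lateral/angle from side and top views
for n,cal in(("top",calib("top")),("side",calib("side"))):
    im=robot.read_camera(n)["pixels"];cv2.imwrite(f"pics/{n}7.png",im[:,:,::-1])
    s=cv2.createLineSegmentDetector().detect(cv2.cvtColor(im,cv2.COLOR_RGB2GRAY))[0][:,0]
    for q in s:
        A=back(cal,q[:2],.074);B=back(cal,q[2:],.074);L=np.linalg.norm(A-B);a,b=fr(A),fr(B)
        if L>.03 and max(abs(a).max(),abs(b).max())<200:
            t=np.degrees(np.arctan2(*(B-A)[1::-1]));an=(FY-t+90)%180-90
            if 15<an<45:
                r=np.radians(an);print(n,"a",round(an,1),"x_t,y_t",[(round(np.cos(r)*p[0]-np.sin(r)*p[1]),round(np.sin(r)*p[0]+np.cos(r)*p[1],1)) for p in(a,b)])
E
```

```text
time: 12.35
tool_pos: [0.6892, 0.2777, 0.2241]
tool_rot: [3.141, -0.0, 1.201]
contact_force: [-2.2, 0.2, 0.3]
opening: 0.0531
grip_force: 0.0
travel [ -2.1  -0.7 100.1] turn -0.04 now [0.6892 0.2777 0.2241] 68.8 F [-2.2  0.2  0.3] op 0.0531 t 12.35
travel [ -1.2   0.3 100.1] turn -0.04 now [0.6881 0.2773 0.2241] 68.81 F [-1.9 -0.1 -0.2] op 0.0535 t 12.4
top a 41.2 x_t,y_t [(213, np.float64(38.8)), (176, np.float64(38.8))]
top a 35.7 x_t,y_t [(175, np.float64(4.8)), (119, np.float64(4.8))]
top a 24.6 x_t,y_t [(76, np.float64(-139.8)), (107, np.float64(-139.8))]
top a 24.8 x_t,y_t [(112, np.float64(-125.3)), (82, np.float64(-125.3))]
top a 23.5 x_t,y_t [(-108, np.float64(-30.7)), (-54, np.float64(-30.7))]
top a 28.3 x_t,y_t [(-182, np.float64(0.0)), (-32, np.float64(0.0))]
top a 26.6 x_t,y_t [(-55, np.float64(-36.2)), (13, np.float64(-36.2))]
top a 30.4 x_t,y_t [(-28, np.float64(-153.5)), (-79, np.float64(-153.5))]
top a 31.5 x_t,y_t [(25, np.float64(-45.1)), (-16, np.float64(-45.1))]
top a 28.1 x_t,y_t [(-101, np.float64(-44.9)), (-182, np.float64(-44.9))]
top a 29.2 x_t,y_t [(-170, np.float64(-38.2)), (-107, np.float64(-38.2))]
top a 28.5 x_t,y_t [(-48, np.float64(-9.2)), (-170, np.float64(-9.2))]
top a 39.1 x_t,y_t [(68, np.float64(68.3)), (35, np.float64(68.3))]
side a 15.7 x_t,y_t [(-174, np.float64(-77.0)), (-137, np.float64(-77.0))]
side a 38.4 x_t,y_t [(-24, np.float64(-140.3)), (31, np.float64(-140.3))]
side a 28.8 x_t,y_t [(-45, np.float64(-47.2)), (-196, np.float64(-47.2))]
side a 36.3 x_t,y_t [(63, np.float64(-158.8)), (-33, np.float64(-158.8))]
side a 33.0 x_t,y_t [(219, np.float64(-27.9)), (161, np.float64(-27.9))]
side a 22.9 x_t,y_t [(140, np.float64(80.1)), (71, np.float64(80.1))]
side a 28.6 x_t,y_t [(-160, np.float64(-5.7)), (-56, np.float64(-5.7))]
```

```bash
python3 -m inch '{"travel":[[-1,0,30],[-1,0,60],[-1,0,60],[-1,0,75],[-1,0,85],[-1,0,92],[-1,0,99],[-1,0,99],[-1,0,99]],"turn":[0,0,0,0,0,0,0,0,0],"claw":[-0.17,-0.17,-0.17,-0.17,-0.17,-0.17,-0.17,-0.17,-0.17]}' 20
python3 -m inch '{"travel":[[0,0,0],[0,0,0],[0,0,0],[0,0,0],[0,0,0]],"turn":[0,0,0,0,0],"claw":[0.05,0.3,0.5,0.5,0.5]}' 25
python3 -c "
from h import *
for a in (28.5,24,20,16,12,8,4,2,0): push(a,18.5,-26,.124,0)"
```

```text
time: 13.4
tool_pos: [0.6868, 0.2754, 0.1273]
tool_rot: [3.141, -0.0, 1.202]
contact_force: [1.5, -0.5, 0.3]
opening: 0.0537
grip_force: 0.0
time: 13.9
tool_pos: [0.6872, 0.2753, 0.1277]
tool_rot: [3.14, -0.001, 1.202]
contact_force: [2.8, 0.2, 1.4]
opening: 0.0399
grip_force: 25.0
travel [0.9 0.4 3.7] turn -0.03 now [0.6872 0.2753 0.1277] 68.87 F [2.8 0.2 1.4] op 0.0399 t 13.9
travel [ 2.8 -1.1  3.7] turn -0.93 now [0.6872 0.2753 0.1277] 68.87 F [2.8 0.2 1.4] op 0.0399 t 13.9
travel [ 4.5 -2.6  3.7] turn -1.73 now [0.6872 0.2753 0.1277] 68.87 F [2.8 0.2 1.4] op 0.0399 t 13.9
travel [ 6.  -4.2  3.7] turn -2.53 now [0.6872 0.2753 0.1277] 68.87 F [2.8 0.2 1.4] op 0.0399 t 13.9
travel [ 7.5 -5.9  3.7] turn -3.33 now [0.6872 0.2753 0.1277] 68.87 F [2.8 0.2 1.4] op 0.0399 t 13.9
travel [ 8.8 -7.7  3.7] turn -4.13 now [0.6872 0.2753 0.1277] 68.87 F [2.8 0.2 1.4] op 0.0399 t 13.9
travel [ 9.9 -9.6  3.7] turn -4.93 now [0.6872 0.2753 0.1277] 68.87 F [2.8 0.2 1.4] op 0.0399 t 13.9
travel [ 10.5 -10.6   3.7] turn -5.33 now [0.6872 0.2753 0.1277] 68.87 F [2.8 0.2 1.4] op 0.0399 t 13.9
travel [ 11.  -11.6   3.7] turn -5.73 now [0.6872 0.2753 0.1277] 68.87 F [2.8 0.2 1.4] op 0.0399 t 13.9
```

```bash
python3 -m inch '{"travel":[[1,0,0],[2,-1,0],[3,-1.5,0],[3.5,-2.5,0],[4,-3,0],[5,-4,0],[6,-5,0],[6.5,-6,0],[7.5,-7,0],[8,-7.5,0],[8,-7.5,0]],"turn":[-0.4,-0.8,-1.2,-1.6,-2,-2.4,-2.8,-3.2,-3.6,-4,-4],"claw":[0.5,0.5,0.5,0.5,0.5,0.5,0.5,0.5,0.5,0.5,0.5]}' 25
python3 -c "
from h import *
for a in (8,4,2,0,-1): push(a,18.5,-26,.124,0)"
```

```text
time: 15.0
tool_pos: [0.6831, 0.2853, 0.1277]
tool_rot: [3.14, 0.0, 1.552]
contact_force: [3.8, -1.7, 1.7]
opening: 0.0395
grip_force: 25.0
travel [1.  0.1 3.7] turn -0.12 now [0.6831 0.2853 0.1277] 88.89 F [ 3.8 -1.7  1.7] op 0.0395 t 15.0
travel [ 2.7 -1.3  3.7] turn -0.92 now [0.6831 0.2853 0.1277] 88.89 F [ 3.8 -1.7  1.7] op 0.0395 t 15.0
travel [ 3.6 -2.   3.7] turn -1.32 now [0.6831 0.2853 0.1277] 88.89 F [ 3.8 -1.7  1.7] op 0.0395 t 15.0
travel [ 4.4 -2.8  3.7] turn -1.72 now [0.6831 0.2853 0.1277] 88.89 F [ 3.8 -1.7  1.7] op 0.0395 t 15.0
travel [ 4.8 -3.2  3.7] turn -1.92 now [0.6831 0.2853 0.1277] 88.89 F [ 3.8 -1.7  1.7] op 0.0395 t 15.0
```

```bash
python3 -m inch '{"travel":[[1,-0.5,0],[1.5,-1,0],[2,-1.5,0],[3,-2,0],[3.5,-2.5,0],[4,-3,0],[4,-3,0]],"turn":[-0.3,-0.6,-0.9,-1.2,-1.5,-1.7,-1.7],"claw":[0.5,0.5,0.5,0.5,0.5,0.5,0.5]}' 25
python3 - <<'E'
from h import *
import cv2
push(0,18.5,-26,.124,0);print(robot.observe()["torque"].round(3))
for n,cal in(("top",calib("top")),("side",calib("side"))):
    im=robot.read_camera(n)["pixels"]
    s=cv2.createLineSegmentDetector().detect(cv2.cvtColor(im,cv2.COLOR_RGB2GRAY))[0][:,0]
    for q in s:
        A=back(cal,q[:2],.074);B=back(cal,q[2:],.074);L=np.linalg.norm(A-B);a,b=fr(A),fr(B)
        if L>.025 and -60<a[1]<10 and -60<b[1]<10 and max(abs(a).max(),abs(b).max())<200:
            print(n,q.round(),a.round(1),b.round(1),round(np.degrees(np.arctan2(b[1]-a[1],b[0]-a[0])),1))
E
```

```text
time: 15.7
tool_pos: [0.6803, 0.2889, 0.1277]
tool_rot: [3.14, 0.001, 1.7]
contact_force: [4.8, -3.8, 2.5]
opening: 0.0395
grip_force: 25.3
travel [0.8 0.1 3.7] turn -0.02 now [0.6803 0.2889 0.1277] 97.39 F [ 4.8 -3.8  2.5] op 0.0395 t 15.7
[-0.681 -0.833 -0.272]
top [166. 139. 172. 150.] [ 46.6 -47.1] [30.5 -6.9] 111.9
top [241. 144. 191. 151.] [-180.2    2.4] [-25.7   1.9] -0.2
top [128. 148. 141. 144.] [166.4 -34.3] [125.9 -39.9] -172.1
top [232. 132. 225. 142.] [-157.2  -40.6] [-134.5   -9.4] 54.0
top [215. 143. 225. 133.] [-103.3  -12.8] [-136.9  -40.8] -140.2
top [182. 137. 193. 136.] [ -2.5 -45. ] [-37.4 -44.1] 178.5
top [198. 142. 212. 143.] [-50.9 -23. ] [-92.9 -13. ] 166.7
top [188. 148. 199. 147.] [-18.8  -8.2] [-53.6  -7. ] 178.1
top [201. 145. 194. 140.] [-59.6 -10.8] [-40.5 -28.9] -43.5
top [227. 143. 239. 141.] [-138.7   -6.9] [-177.8   -7.9] -178.5
top [194. 139. 178. 141.] [-40.9 -34.4] [  9.7 -35.6] -1.3
top [241. 131. 242. 142.] [-184.8  -40.4] [-184.1   -4. ] 88.8
top [128. 155. 145. 151.] [167.   -9.7] [112.7 -16.1] -173.3
side [361. 116. 371. 125.] [-109.1  -44.9] [-167.6  -48.1] -176.8
side [366. 127. 342.  99.] [-170.7  -28.9] [  8.3 -30.4] -0.5
side [363. 130. 371. 128.] [-177.2  -12.1] [-179.8  -40.8] -95.2
side [338. 103. 362. 130.] [-6.5 -8.3] [-178.9   -8.3] -180.0
side [331.  86. 319.  86.] [102.8 -31.9] [119.5   7. ] 66.7
side [340.  89. 332.  92.] [ 70.4 -55.4] [ 66.4 -17.6] 96.0
side [319.  86. 312.  78.] [121.7   7.7] [185.5   7. ] -0.6
```

```bash
python3 -m inch '{"travel":[[0.5,-0.3,0],[1,-0.5,0],[1,-0.5,0],[1,-0.5,0]],"turn":[-0.15,-0.3,-0.3,-0.3],"claw":[0.5,0.5,0.5,0.5]}' 25
python3 -c "
from h import *
push(0,18.5,-26,.124,0);print(robot.observe()['torque'].round(3))"
```

```text
time: 16.2
tool_pos: [0.6801, 0.2894, 0.1277]
tool_rot: [3.139, 0.001, 1.724]
contact_force: [5.8, -4.7, 2.9]
opening: 0.0397
grip_force: 26.0
travel [0.3 0.3 3.7] turn 0.26 now [0.6801 0.2894 0.1277] 98.78 F [ 5.8 -4.7  2.9] op 0.0397 t 16.2
[-0.966 -1.023 -0.868]
```

```bash
python3 -m inch '{"travel":[[0,0,0],[0,0,0],[0,0,0],[0,0,0],[0,0,0],[0,0,0]],"turn":[0.1,0.1,0.1,0.1,0.1,0.1],"claw":[0.5,0.12,0.05,-0.05,-0.17,-0.17]}' 25
python3 -m inch '{"travel":[[0,0,-15],[0,0,-40],[0,0,-80],[0,0,-110],[0,0,-110]],"turn":[0,0,0,0,0],"claw":[-0.17,-0.17,-0.17,-0.17,-0.17]}' 25
python3 - <<'E'
from h import *
import cv2
push(0,18.5,-26,.124,0)
for n,cal in(("top",calib("top")),("side",calib("side"))):
    im=robot.read_camera(n)["pixels"]
    s=cv2.createLineSegmentDetector().detect(cv2.cvtColor(im,cv2.COLOR_RGB2GRAY))[0][:,0]
    for q in s:
        A=back(cal,q[:2],.074);B=back(cal,q[2:],.074);L=np.linalg.norm(A-B);a,b=fr(A),fr(B)
        if L>.025 and -60<a[1]<10 and -60<b[1]<10 and max(abs(a).max(),abs(b).max())<200:
            print(n,q.round(),a.round(1),b.round(1),round(np.degrees(np.arctan2(b[1]-a[1],b[0]-a[0])),1))
im,c=wcal();cv2.imwrite("pics/w8.png",im[:,:,::-1])
E
```

```text
time: 16.8
tool_pos: [0.6783, 0.2909, 0.1267]
tool_rot: [-3.14, -0.0, 1.718]
contact_force: [0.8, 0.0, 0.6]
opening: 0.0532
grip_force: 0.0
time: 17.3
tool_pos: [0.6806, 0.2913, 0.245]
tool_rot: [3.13, -0.002, 1.717]
contact_force: [0.6, 0.5, 0.6]
opening: 0.054
grip_force: 0.0
travel [ -1.7  -1.8 121. ] turn 0.18 now [0.6806 0.2913 0.245 ] 98.39 F [0.6 0.5 0.6] op 0.054 t 17.3
top [240. 144. 191. 151.] [-179.7    2.4] [-25.7   1.9] -0.2
top [168. 134. 170. 143.] [ 37.6 -59.5] [ 34.3 -29.7] 96.2
top [179. 152. 162. 157.] [8.9 1.6] [62.6  9.9] 8.8
top [232. 132. 226. 143.] [-156.8  -40.8] [-135.2   -9. ] 55.7
top [212. 144. 224. 135.] [-91.8 -10.6] [-132.6  -33.3] -150.9
top [173. 138. 193. 136.] [ 23.9 -45.7] [-37.4 -44.2] 178.6
top [198. 142. 211. 143.] [-50.9 -23.7] [-89.5 -13.2] 164.7
top [125. 141. 136. 139.] [171.8 -56.5] [140.2 -59.2] -175.2
top [194. 139. 176. 141.] [-40.9 -35. ] [ 17.8 -34.4] 0.5
top [186. 148. 199. 147.] [-11.2  -8.5] [-53.6  -7. ] 177.9
top [201. 145. 194. 140.] [-59.5 -10.8] [-38.6 -31.5] -44.6
top [228. 143. 239. 141.] [-142.5   -7. ] [-177.8   -7.9] -178.6
top [241. 131. 242. 142.] [-185.   -40.4] [-183.9   -4.1] 88.3
top [141. 139. 146. 154.] [124.  -55.4] [112.3  -8.4] 104.0
side [361. 116. 371. 125.] [-109.1  -45. ] [-167.9  -47.8] -177.3
side [366. 127. 340.  96.] [-170.9  -28.3] [ 28.3 -31.9] -1.0
side [338. 103. 362. 130.] [-6.3 -8.6] [-175.5   -8. ] 179.8
side [363. 130. 373. 125.] [-178.8  -11. ] [-169.6  -56.7] -78.6
```

```bash
python3 -c "
from cell import robot
print(robot.hand_in())"
```

```text
the job is handed in; nothing more can be done
None
```

The job is handed in: the long trough lies home against the tail stop, with its corner on the post to within about 2 mm by the last camera and contact-force readings. The cell gave no verdict, and I did not re-measure the other parts, jars or brush at the end.

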